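# Put up the drain rail and hang the dipping baskets

## Robot

A 6-joint arm with a two-finger parallel gripper is mounted at the origin on the work surface. World frame = base frame: x ahead of the robot, y to its left, z up, the work surface at z = 0. Lengths are in mm, angles in rad, forces in N, time in s.
With the tool pointing down it reaches from about 275 to 825 mm from the base axis. Payload 4.9 kg.
Tool frame: the origin (TCP) lies at the very end of the fingers, on their centre line; the grasp point (between the pads) lies 19 mm behind it; z points along the fingers, y is the direction in which the jaws open and shut (so a half turn about z gives the same grasp; the last joint's range is limited). The gripper opens to 85 mm and grips with 20 to 120 N. Pads are 22 mm wide; open, the fingers measure 114 mm over their backs; the gripper's body (76 mm by 85 mm) begins 54 mm behind the grasp point. The pads swing forward as they close: fully open they stand 13 mm farther back than shut.
Start: joints at [-1.366, 0.326, -0.193, 1.052, 0, 1.437], TCP at [182.808, -518.748, 231.281] pointing down, gripper open.
Joint ranges: [-2.65, 2.65], [-0.97, 1.79], [-1.3, 1.35], [-1.93, 2.1], [-1.47, 1.37], [-3.14, 3.14]. Speed limits (rad/s): [2.57, 2.57, 3.14, 3.14, 3.14, 3.14].

## Interface

Orientations are given as [roll, pitch, yaw] about the fixed x, y, z axes, in that order (R = Rz(yaw) Ry(pitch) Rx(roll)).
In Python, from bench import bot, solve_ik, imaging gives the robot as it stands. Calls block until the motion is done:
- bot.move_ptp(position, orientation): joint-space move of the TCP to a pose.
- bot.movel(position, rot=None, max_speed=150, threshold=None): straight line of the TCP; rot=None keeps the orientation; max_speed is the mean speed in mm/s. With threshold (N) it stops when the force on the tool has changed by that much, and returns True; else False.
- bot.move_j(angles): joint-space move.
- bot.grip(opening, effort=None): opening from 0.0 (shut) to 1.0 (fully open); effort is the grip in N (None keeps the last); returns when the fingers have stopped.
- bot.dwell(seconds).
- solve_ik(position, orientation): joint angles nearest the present ones, or None.
- bot.get_state(): the state.
- imaging.capture(name): name is "side" or "top"; returns the picture (400x640x3 uint8, blue, green, red); there is no depth.
- imaging.camera_model(name): a dict with "K" (3x3 intrinsics, pixels), "position" and "rotation" of the camera in the world. Camera axes: x right, y up, looking along -z (the intrinsics and any distortion apply to the point x, -y, -z); pixel columns grow to the right and rows downward; lengths in mm; the calibration is good to about 2 mm. A picture is of the moment at which its call begins. camera_model takes no time and is no camera call.
A pose or a line that the arm cannot do raises bot.IKError and nothing moves.
- bot.sign_off(): hands the job in, once; it reports no verdict.
The state is a dict: "t": time; "qpos": joint angles; "joint_velocities": joint speeds; "effort": joint torques, N m; "tcp_pos": TCP position; "orientation": TCP orientation; "contact_force": force on the tool from outside, world axes, zero at the start; "wrist_torque": the same for the moment, N m; "opening": opening from 0.0 (shut) to 1.0 (fully open).
Only numpy, scipy, OpenCV 4.12 (cv2) and the standard library are available. Lean on these libraries where they do the work, as an engineer would, in place of code of your own. Each camera call takes 0.05 s, during which the arm holds its last target.

## Task

Put up the drain rail for the rinsed dipping baskets: hang the aluminium hook rail on the stand by its two keyholes, passing both screw heads through the openings and sliding the rail down until it is fully home in the narrow slots. Then hang every basket standing on the bench (three or four) by its handle, one basket to each twin hook and sitting on both of its prongs, so that it hangs free and still. Leave the vial rack, the tip box and the flask where they are.

Things in the scene. Friction and masses are not known exactly. Their poses are not given: they have to be found in the camera images.
- rail: Hook rail, 0.65 kg: upright aluminium plate 450 mm long (y), 120 mm high, 5 mm thick; eight steel prongs along its lower edge point to its -x (to the robot). Origin: half-way through the plate's thickness, at mid-length, at the lower edge; z up. At first it stands upright on the bench on its prongs, with free space before and behind the plate. The top 55 mm are plain.
- rail_top (a point): Middle of the rail's top edge, 120 mm above its lower edge; axes as the rail. The plate can be pinched here from above, across its 5 mm thickness. With the rail home, this edge stands 49 mm above the stand's cross-bar, so a finger fits behind it.
- keyhole_left (a point): Centre of the wide opening of the rail's keyhole at y = +100 mm, 34 mm above the lower edge. Opening 25 mm across; from it a slot 12 mm wide runs UP and ends 62 mm above the lower edge. Fully home, the screw's centre lies 58 mm above the lower edge: from the opening the rail slides down 24 mm. Axes as the rail.
- keyhole_right (a point): The same for the keyhole at y = -100 mm.
- stand: Drain stand, fixed to the bench: flat aluminium cross-bar 470 mm long, 8 mm thick, on two uprights (y = +-215 mm). Origin: on the bench under the middle of the cross-bar's front face, which looks along -x to the robot and carries two screws; z up. The cross-bar spans heights 145 to 218 mm, nothing above it. Feet 15 mm high reach 50 mm before the face.
- screw_left (a point): Middle of the bare shank of the screw at the stand's y = +100 mm, 205 mm above the bench, 4 mm out from the cross-bar's front face. Shank 8 mm thick, 8 mm bare between cross-bar and head; pan head 17 mm across, 5 mm thick (8 to 13 mm out from the face). Axes as the stand.
- screw_right (a point): The same for the screw at the stand's y = -100 mm.
- hook_1 (a point): Twin hook of the rail at y = +183 mm: midway between its two prongs (26 mm either side of here), at x = -75 mm, level with the prongs' tops (8 mm above the rail's lower edge); axes as the rail. A basket's bar goes across both prongs here. Prongs 8 mm thick, straight to x = -104 mm, then turned up: tips end at x = -116 mm, 26 mm above the lower edge.
- hook_2 (a point): The same for the twin hook at y = +61 mm.
- hook_3 (a point): The same for the twin hook at y = -61 mm.
- hook_4 (a point): The same for the twin hook at y = -183 mm.
- basket1_handle (a point): Middle of a dipping basket's handle bar, 131 mm above the basket's underside (may be absent). White plastic, 0.13 kg, open, 84 (x) by 110 (y) by 55 mm high; two legs at y = +-52 mm carry a fixed straight bar along y: 8 mm thick (x), 14 mm high, 100 mm clear between the legs; clear window 69 mm high between bar and rim. Axes as the basket, z up; both ends alike.
- basket2_handle (a point): The same for another, identical basket (may be absent).
- basket3_handle (a point): The same for another, identical basket (may be absent).
- basket4_handle (a point): The same for another, identical basket (may be absent).
- vial_rack: Bystander: blue vial rack, 105 x 160 x 42 mm with amber vials; origin under its centre. Leave alone.
- tip_box: Bystander: white and blue pipette-tip box, 130 x 90 x 91 mm; origin under its centre. Leave alone.
- flask: Bystander: glass volumetric flask with stopper, 68 mm wide, 162 mm high; origin under its centre. Leave alone.
Things that resemble listed ones, but are neither listed nor needed, are in the scene too. What is shaped like the part that bears basket2_handle but red or yellow is not meant. Leave any green look-alike of the part that bears basket4_handle alone.

How it is judged:
By the outcome, as a careful person would: the job done as asked, in the order asked, and still so for the second after the job is handed in, with the robot touching nothing.
Of basket1, basket2, basket3, basket4 only 3 to 4 are there at a start; the rules pass over those that are not, and their reading is None.
At some moment in a run one of basket1, basket2, basket3, basket4 may be knocked a few centimetres aside while the robot is not near it.
It also fails if it takes over 210 s, if anything falls off the work surface, if the arm or the gripper's body presses on something with over 40 N, if the wrist force passes 120 N, or if a joint passes its speed limit or range.

## Working session

There is one attempt and no reset: what is moved stays moved. The work goes in short steps, each a Python script; the robot and the scene stay as the last script left them, time stands still between calls to the robot, and variables do not carry over. Pictures are saved under pics/ and viewed, and the job is handed in when it is done.

```bash
ls; mkdir -p pics
python3 - <<'E'
from bench import bot, solve_ik, imaging
import cv2
for n in("side","top"):
    cv2.imwrite(f"pics/{n}0.png",imaging.capture(n)); print(n,imaging.camera_model(n))
print(bot.get_state())
E
```

```text
pics
side {'K': array([[519.86029587,   0.        , 321.63501494],
       [  0.        , 519.86029587, 200.49646895],
       [  0.        ,   0.        ,   1.        ]]), 'position': array([ 1421.12848591, -1093.52725936,  1166.26358659]), 'rotation': array([0.91893668, 0.00928219, 0.73194802])}
top {'K': array([[456.2572103 ,   0.        , 319.31258734],
       [  0.        , 456.2572103 , 191.16843415],
       [  0.        ,   0.        ,   1.        ]]), 'position': array([ 406.06070761,  -85.26611314, 1521.75692909]), 'rotation': array([ 0.08527077, -0.00559137, -1.55152996])}
{'t': 0.1, 'qpos': array([-1.36620645e+00,  3.26881929e-01, -1.93474910e-01,  1.05198492e+00,
        4.32617167e-06,  1.43659048e+00]), 'joint_velocities': array([-3.27774527e-04, -9.22624013e-05,  1.83078434e-03, -2.43600885e-04,
        7.00094972e-04, -6.10088272e-04]), 'effort': array([ 1.19080727e-03, -4.44239187e+01,  2.63038391e+01,  7.91192724e-03,
       -9.98850828e-05, -1.28982094e-05]), 'tcp_pos': array([ 182.69774314, -518.22824935,  230.5769092 ]), 'orientation': array([-3.14006170e+00, -2.11070936e-04,  3.38795559e-01]), 'contact_force': array([-0.22845488, -0.10433388, -0.44738094]), 'wrist_torque': array([ 0.04742291,  0.00466527, -0.06200622]), 'opening': 1.0008124740237387}
```

View pics/side0.png

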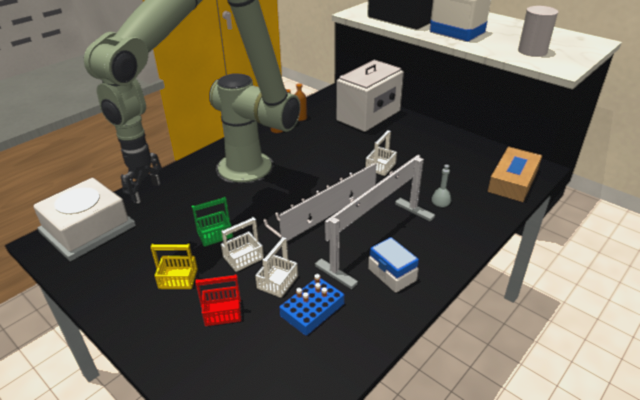

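View pics/top0.png

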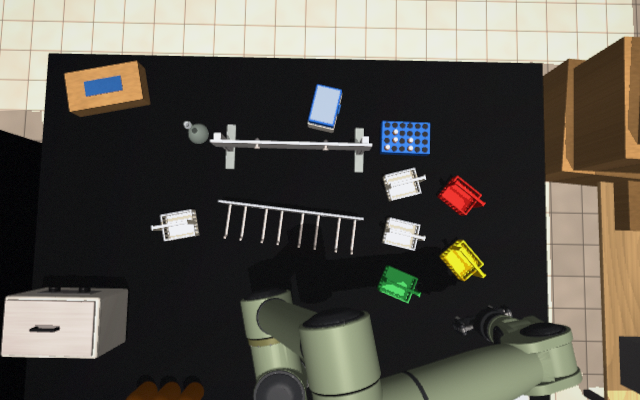

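```bash
cat > h.py <<'E'
from bench import bot, solve_ik, imaging
import numpy as np, cv2
from scipy.spatial.transform import Rotation as Rot
from scipy.optimize import least_squares
CM={n:imaging.camera_model(n) for n in("side","top")}
def proj(n,P):
    c=CM[n]; R=Rot.from_euler('xyz',c['rotation']).as_matrix()
    p=(np.atleast_2d(P)-c['position'])@R
    q=np.c_[p[:,0],-p[:,1],-p[:,2]]@c['K'].T
    return q[:,:2]/q[:,2:]
def ray(n,uv):
    c=CM[n]; R=Rot.from_euler('xyz',c['rotation']).as_matrix()
    d=np.linalg.inv(c['K'])@np.array([uv[0],uv[1],1.]); 
    return c['position'],R@np.array([d[0],-d[1],-d[2]])
def onz(n,uv,z):
    o,d=ray(n,uv); return o+d*(z-o[2])/d[2]
def crop(n,u0,v0,w,h,s,fn,img=None):
    if img is None: img=imaging.capture(n)
    c=cv2.resize(img[v0:v0+h,u0:u0+w],None,fx=s,fy=s,interpolation=cv2.INTER_CUBIC)
    for u in range((u0//20+1)*20,u0+w,20):
        cv2.line(c,((u-u0)*s,0),((u-u0)*s,6),(0,255,255),1); cv2.putText(c,str(u),((u-u0)*s-10,16),0,.35,(0,255,255),1)
    for v in range((v0//20+1)*20,v0+h,20):
        cv2.line(c,(0,(v-v0)*s),(6,(v-v0)*s),(0,255,255),1); cv2.putText(c,str(v),(8,(v-v0)*s+4),0,.35,(0,255,255),1)
    cv2.imwrite(fn,c)
E
python3 - <<'E'
from h import *
t=imaging.capture("top"); s=imaging.capture("side")
crop("top",140,110,200,150,4,"pics/a1.png",t)
crop("top",300,110,200,150,4,"pics/a2.png",t)
crop("side",190,120,160,150,4,"pics/a3.png",s)
crop("side",300,120,160,150,4,"pics/a4.png",s)
print(proj("top",[[182.7,-518.2,230.6]]),proj("side",[[182.7,-518.2,230.6],[0,0,0]]))
for uv in[(219,202),(363,218)]: print(onz("top",uv,120))
for uv in[(211,142),(371,148)]: print(onz("top",uv,218))
E
```

```text
[[470.78358118 313.75647914]] [[146.66255617 195.85342619]
 [243.94606121 165.97448132]]
[486.51745515 216.81949318 120.        ]
[ 446.00693099 -226.47278383  120.        ]
[654.06838109 225.38869673 218.        ]
[ 645.90467027 -237.5083343   218.        ]
```

View pics/a1.png

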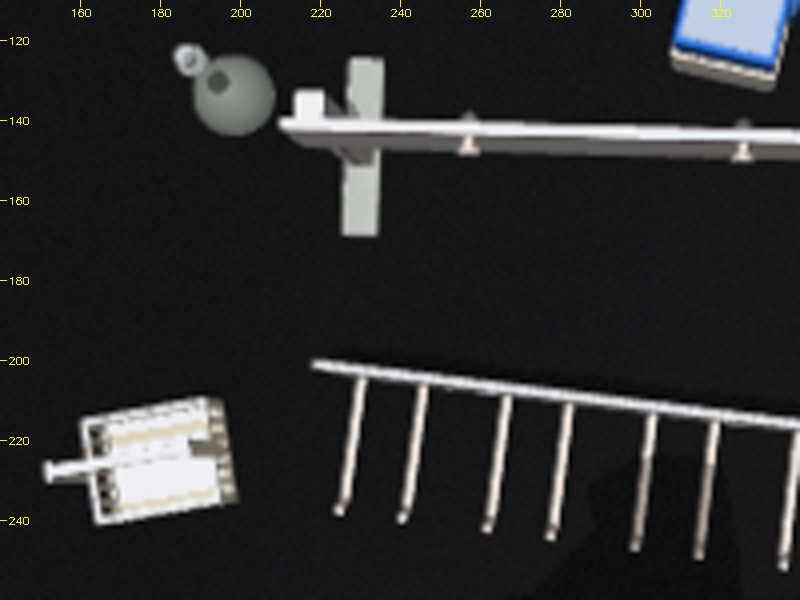

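View pics/a2.png

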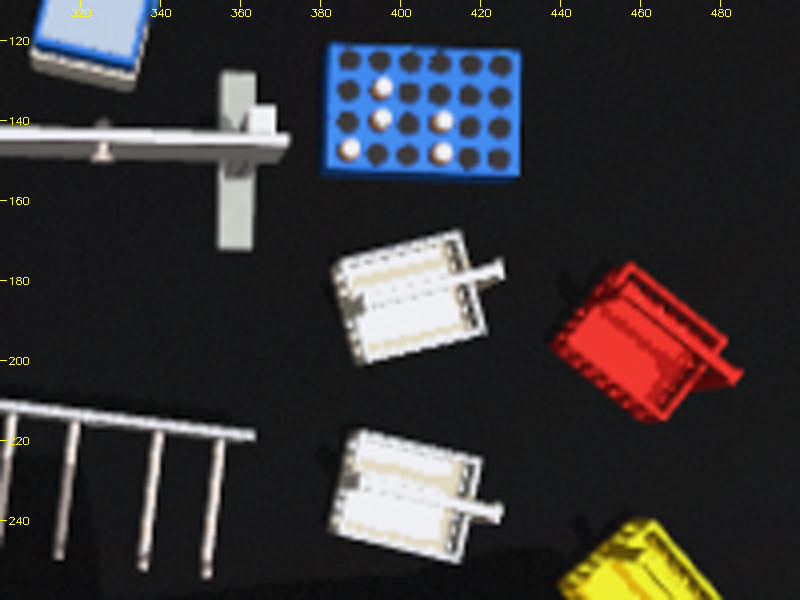

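View pics/a3.png

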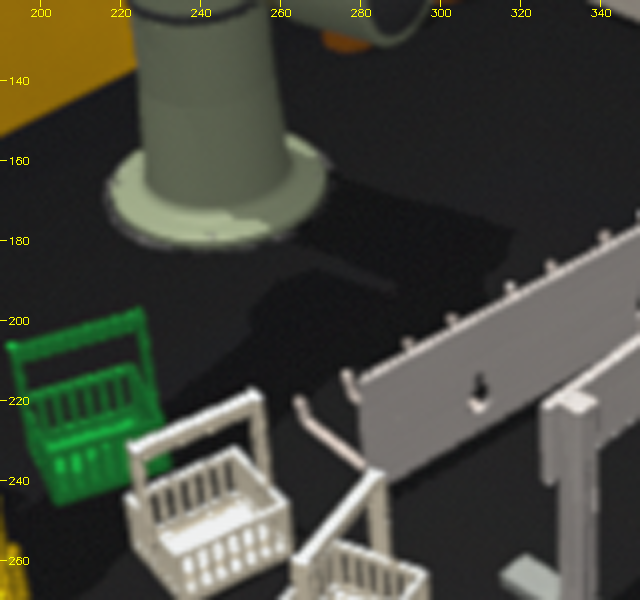

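View pics/a4.png

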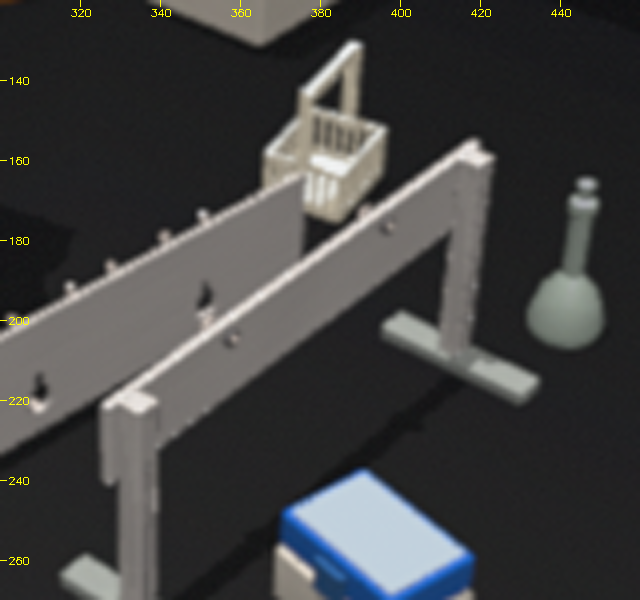

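```bash
cat > m1.py <<'E'
from h import *
def T(p,P): 
    x,y,a=p; P=np.atleast_2d(P).astype(float); c,s=np.cos(a),np.sin(a)
    return np.c_[x+c*P[:,0]-s*P[:,1], y+s*P[:,0]+c*P[:,1], P[:,2]]
def fit(obs,p0):
    f=lambda p: np.concatenate([(proj(n,T(p,P))[0]-uv) for n,P,uv in obs])
    r=least_squares(f,p0,loss='soft_l1'); return r.x, r.fun.reshape(-1,2).round(1)
if __name__=="__main__":
    st=[("top",(4,235,218),(210,141)),("top",(4,-235,218),(372.2,145)),("top",(-10.5,100,205),(257,147.4)),("top",(-10.5,-100,205),(325.7,148.6)),
    ("side",(8,-100,205),(358,204.75)),("side",(8,100,205),(397,177))]
    print("stand",*fit(st,[650,-6,-.017]))
    ra=[("top",(0,225,120),(218.3,201)),("top",(0,-225,120),(363.5,219)),("side",(0,-225,120),(280,215.5)),("side",(0,225,120),(375.8,163.7)),("side",(0,-225,0),(281,240))]
    print("rail",*fit(ra,[466,-5,-.09]))
    for nm,t,s in[("A",[(151.2,228),(193,221.5)],[(389,130.5),(375.7,143)]),("B",[(388,186.3),(425.7,177.5)],[(284,238),(265,259.5)]),("C",[(388,230.5),(425.5,238.3)],[(254,218),(223.5,231.5)])]:
        for n,uv in(("top",t),("side",s)):
            a=onz(n,uv[0],138);b=onz(n,uv[1],138);d=a-b
            print(nm,n,((a+b)/2).round(1),np.linalg.norm(d).round(1),"yaw",np.arctan2(-d[0],d[1]).round(3))
E
python3 m1.py
```

```text
stand [ 6.54784869e+02 -6.05512571e+00 -2.22460060e-03] [[-0.2 -0.8]
 [ 0.1 -1.2]
 [-0.  -0.4]
 [-0.2 -0.1]
 [-1.7 -0.9]
 [-1.8 -1.4]]
rail [ 4.68145341e+02 -3.19557785e+00 -1.05444950e-01] [[-0.5 -0.7]
 [-0.4 -0.5]
 [-1.3 -0.7]
 [-0.5 -1.3]
 [-0.2  2.7]]
A top [414.  351.7 138. ] 127.0 yaw 0.174
A side [418.1 361.6 138. ] 111.9 yaw 0.163
B top [ 558.2 -357.4  138. ] 118.8 yaw 0.249
B side [ 564.7 -359.   138. ] 103.7 yaw 0.242
C top [ 398.6 -357.5  138. ] 115.5 yaw -0.185
C side [ 404.  -356.6  138. ] 107.0 yaw -0.202
```

Run:
```python
from h import *
for y in(np.pi/2-.1,-np.pi/2-.1):
  for p in([468,-3.5,260],[640,-6,260],[568,180,170],[568,-180,170],[400,-357,120],[560,-358,120],[415,356,120]):
    q=solve_ik(p,[np.pi,0,y]); print(y,p,None if q is None else np.round(q,2))
```

```text
1.4707963267948965 [468, -3.5, 260] [-0.17  0.15 -0.34  1.07  0.    1.51]
1.4707963267948965 [640, -6, 260] [-0.12  0.48  0.12  1.21  0.    1.55]
1.4707963267948965 [568, 180, 170] [ 0.18  0.46 -0.16  0.96  0.    1.85]
1.4707963267948965 [568, -180, 170] [-0.43  0.46 -0.16  0.96  0.    1.24]
1.4707963267948965 [400, -357, 120] [-0.87  0.4  -0.39  0.78  0.    0.8 ]
1.4707963267948965 [560, -358, 120] [-0.68  0.62 -0.01  0.94  0.    0.99]
1.4707963267948965 [415, 356, 120] [ 0.57  0.42 -0.36  0.79  0.    2.24]
-1.6707963267948966 [468, -3.5, 260] [-0.17  0.15 -0.34  1.07  0.   -1.64]
-1.6707963267948966 [640, -6, 260] [-0.12  0.48  0.12  1.21  0.   -1.6 ]
-1.6707963267948966 [568, 180, 170] [ 0.18  0.46 -0.16  0.96  0.   -1.29]
-1.6707963267948966 [568, -180, 170] [-0.43  0.46 -0.16  0.96  0.   -1.9 ]
-1.6707963267948966 [400, -357, 120] [-0.87  0.4  -0.39  0.78  0.   -2.34]
-1.6707963267948966 [560, -358, 120] [-0.68  0.62 -0.01  0.94  0.   -2.15]
-1.6707963267948966 [415, 356, 120] [ 0.57  0.42 -0.36  0.79  0.   -0.9 ]
```

Could be mistaken for a basket (top-camera pixels): white A (178,226), white B (403,184) and white C (403,235) are the ones wanted. Red (462,196), yellow (463,261) and green (400,284) are decoys. The crops above show A, B and C as plain white. There is only one rail (290,210) and one stand (290,143). I'll start with the rail.

Run:
```python
from h import *
a=-0.10
o=[np.pi,0,np.pi/2+a]
bot.move_ptp([467.5,-3.5,260],o)
bot.movel([467.5,-3.5,150])
t=imaging.capture("top"); s=imaging.capture("side")
crop("top",210,110,200,150,4,"pics/b1.png",t)
crop("side",240,100,200,150,4,"pics/b2.png",s)
st=bot.get_state();print(st['t'],st['tcp_pos'],st['orientation'])
```

```text
3.3 [468.38353459  -3.71930572 150.99555187] [3.13958405e+00 1.29244604e-04 1.47064908e+00]
```

View pics/b1.png

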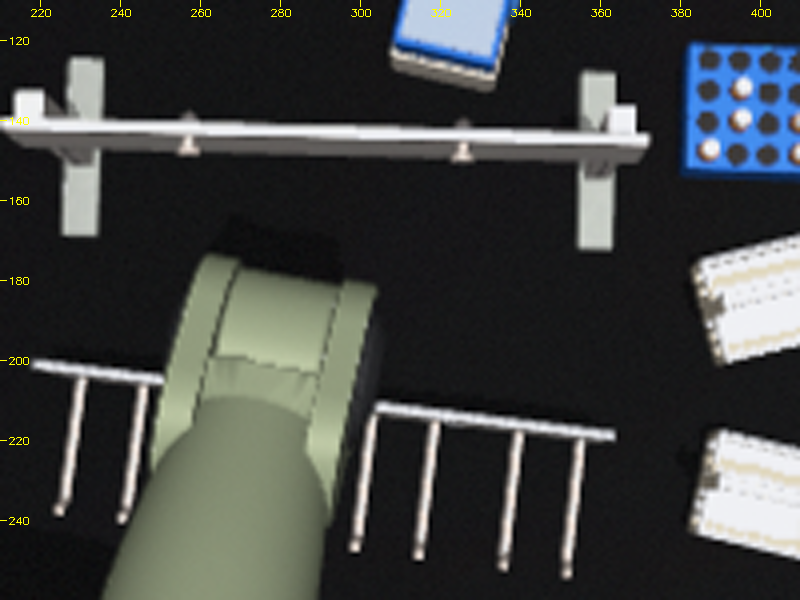

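View pics/b2.png

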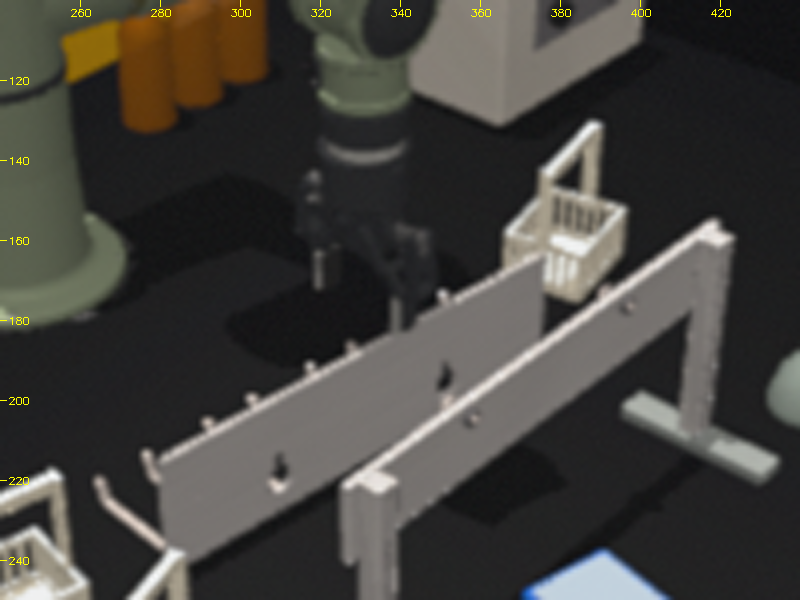

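Run:
```python
from h import *
print(bot.movel([467.5,-3.5,86],max_speed=80,threshold=8))
print(bot.get_state()['tcp_pos'])
bot.grip(0.25,30); print(bot.get_state()['contact_force'])
bot.grip(0,100)
st=bot.get_state();print(st['t'],st['tcp_pos'],st['contact_force'],st['wrist_torque'],st['opening'])
bot.movel([467.5,-3.5,140],max_speed=60)
bot.dwell(.3)
st=bot.get_state();print(st['t'],st['tcp_pos'],st['contact_force'],st['wrist_torque'],st['opening'])
s=imaging.capture("side");t=imaging.capture("top")
crop("side",240,100,200,150,4,"pics/c2.png",s);crop("top",210,110,200,150,4,"pics/c1.png",t)
```

```text
False
[467.88612567  -3.54800428  86.34312346]
[-0.35310981 -0.28685739 -0.3751019 ]
5.1667 [467.32333321  -3.47472861  86.15620245] [-1.07224853 -0.31839577  3.37936911] [ 0.04098963  0.35154955 -0.17774906] 0.04076034569172353
6.5167 [467.31532624  -3.4898226  139.74071174] [-0.72707451 -0.82149688 -6.25618358] [ 0.02094766 -0.05970855  0.00658406] 0.04374308484138396
```

View pics/c2.png

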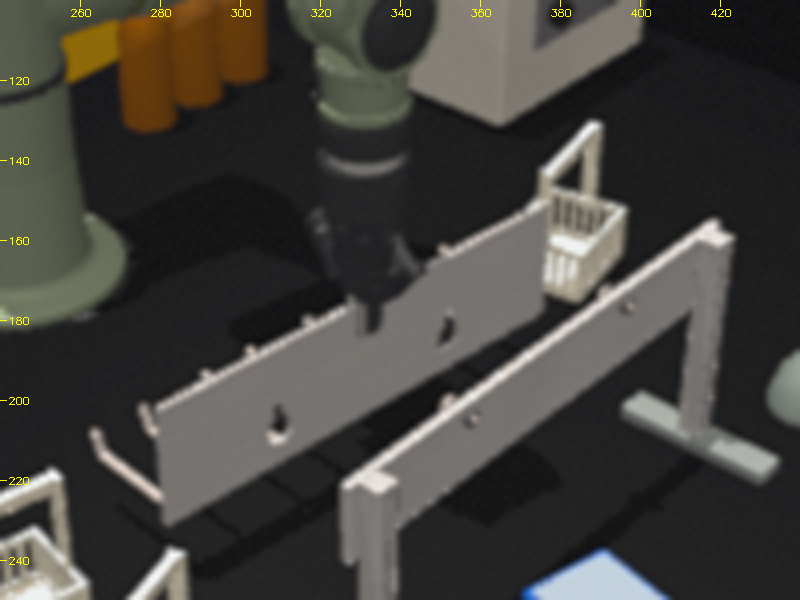

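View pics/c1.png

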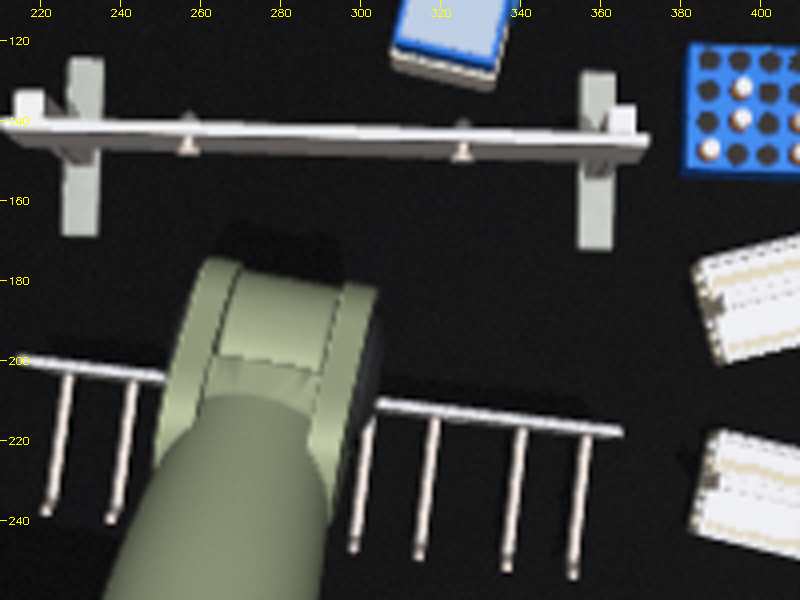

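Run:
```python
from h import *
bot.movel([467.5,-3.5,257],max_speed=120)
bot.movel([600,-6,257],rot=[np.pi,0,np.pi/2-.008],max_speed=100)
bot.dwell(.3)
st=bot.get_state();print(st['t'],st['tcp_pos'],st['orientation'],st['contact_force'],st['wrist_torque'],st['opening'])
s=imaging.capture("side");t=imaging.capture("top")
cv2.imwrite("pics/d_s.png",s);cv2.imwrite("pics/d_t.png",t)
crop("side",300,120,130,125,6,"pics/d2.png",s);crop("top",200,110,100,75,8,"pics/d1.png",t)
crop("top",290,110,100,75,8,"pics/d3.png",t)
```

```text
9.5167 [599.87939857  -6.01211364 257.2061305 ] [3.14133044e+00 4.10136185e-05 1.56273274e+00] [-0.18489217 -0.02625408 -6.4276341 ] [-0.02714987 -0.0560266   0.03032799] 0.040431474670293545
```

View pics/d2.png

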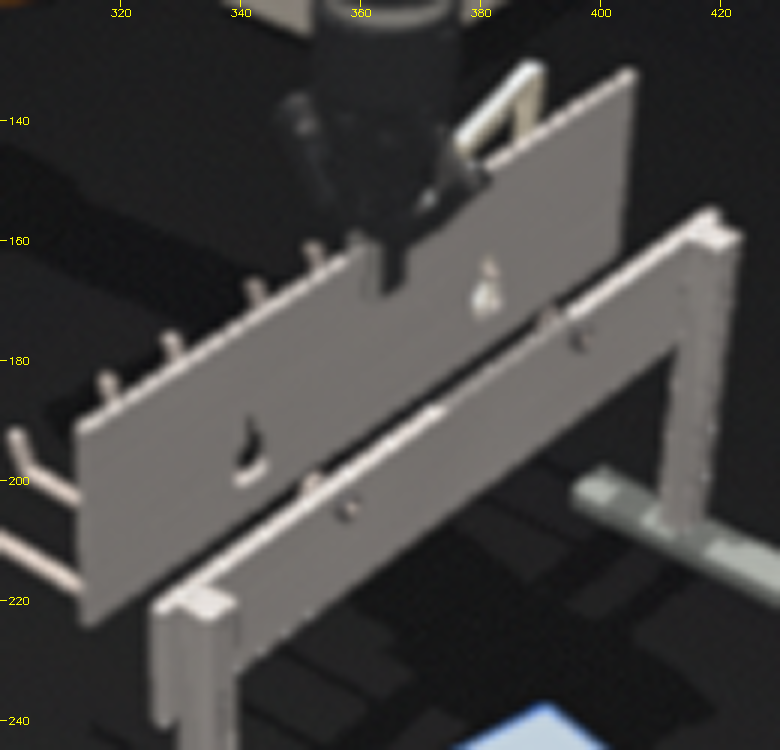

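View pics/d1.png

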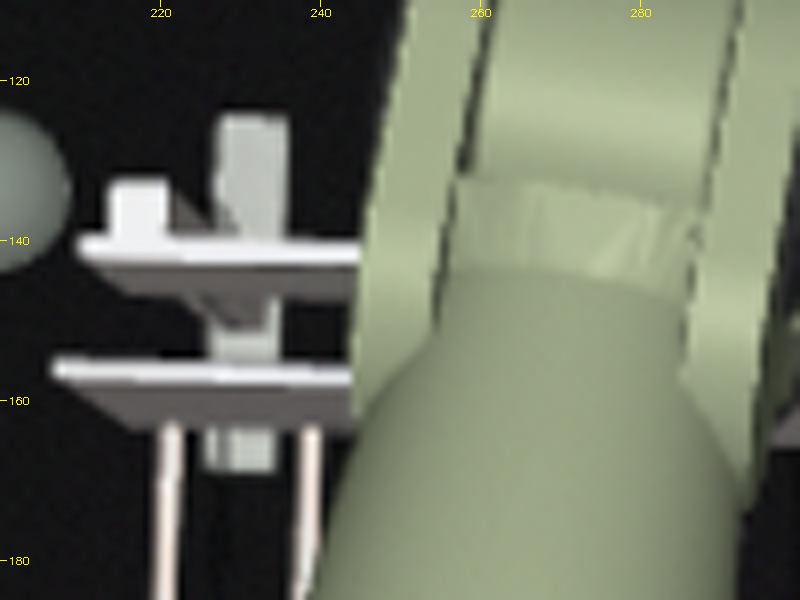

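View pics/d3.png

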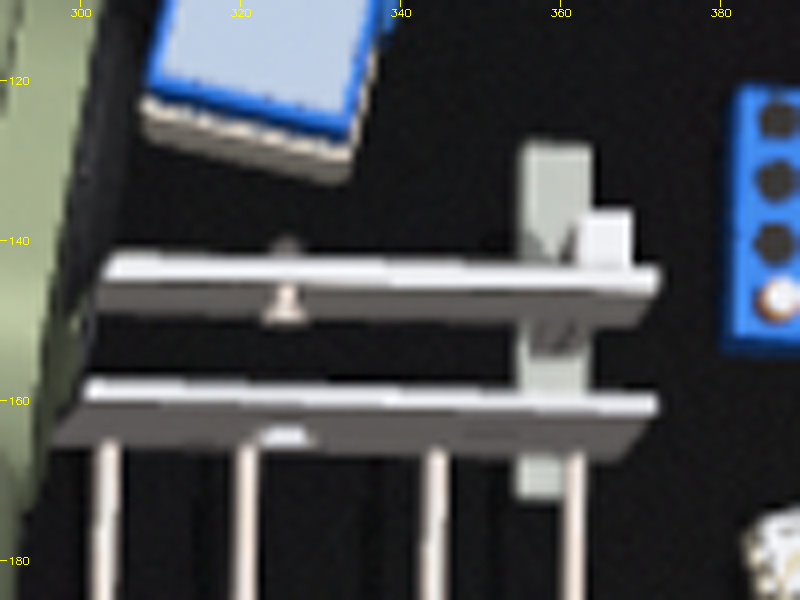

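Run:
```python
from h import *
S=[("top",(4,235,218),(209.7,140.5)),("top",(4,-235,218),(372.2,144.9)),("top",(-10.5,-100,205),(325.6,148)),
("side",(0,-235,218),(325.3,221)),("side",(0,-235,145),(325.8,240.8)),("side",(0,235,218),(418.7,154.7)),("side",(8,-100,205),(358.3,205)),("side",(8,100,205),(397,176.2))]
R=[("top",(0,225,120),(206.5,156)),("top",(0,-225,120),(371.8,160.6)),
("side",(2.5,-225,120),(313,191.3)),("side",(2.5,-225,0),(314.7,224.2)),("side",(2.5,225,120),(405.8,132)),("side",(2.5,225,0),(403.3,162.2)),
("side",(0,100,34),(381.2,169.7)),("side",(0,-100,34),(341.7,197))]
def f(p):
    b={"top":p[8:10],"side":p[10:12]}
    r=[]
    Rs=Rot.from_euler('xyz',[0,0,p[2]]).as_matrix(); ts=np.array([p[0],p[1],0])
    # rail: y,z free, roll,pitch free; x,yaw from the TCP
    Rr=Rot.from_euler('xyz',[p[5],p[6],-.008+p[7]]).as_matrix(); tr=np.array([600,p[3],p[4]])
    for L,Rm,t in((S,Rs,ts),(R,Rr,tr)):
        for n,P,uv in L: r+=list(proj(n,Rm@np.array(P)+t)[0]+b[n]-(np.array(uv)-.43))
    r+=[(p[4]-171)/3, p[7]/.004, p[5]/.01,p[6]/.02]+list(p[8:12]/1.)
    return np.array(r)
r=least_squares(f,[655,-6,-.01,-6,171,0,0,0,0,0,0,0],x_scale=[1,1,.01,1,1,.01,.01,.01,1,1,1,1])
n=["sx","sy","syaw","ry","rz","roll","pitch","dyaw","tu","tv","su","sv"]
J=np.linalg.inv(r.jac.T@r.jac)
for a,b,c in zip(n,r.x,np.sqrt(np.diag(J))*.4): print(a,round(b,4),"+-",round(c,4))
print(r.fun[:32].reshape(-1,2).round(1).tolist())
```

```text
sx 655.371 +- 0.761
sy -4.6635 +- 1.0426
syaw -0.0058 +- 0.0024
ry -5.191 +- 1.0894
rz 171.2786 +- 0.7787
roll 0.0006 +- 0.0025
pitch -0.0023 +- 0.0055
dyaw -0.0008 +- 0.0013
tu 0.0078 +- 0.33
tv -0.0991 +- 0.2406
su 0.6483 +- 0.2327
sv 0.2827 +- 0.2087
[[0.1, -0.5], [0.0, -0.7], [-0.2, 0.8], [0.5, 0.3], [0.1, -0.4], [-0.1, 0.5], [-0.6, -0.6], [-0.3, 0.0], [0.0, 0.2], [-0.0, 0.3], [0.7, 0.6], [-0.1, 0.1], [0.0, 0.4], [-0.4, 0.3], [-0.2, -0.6], [-0.2, -0.9]]
```

Run:
```python
from h import *
o=[np.pi,0,np.pi/2-.006]
bot.movel([625,-5.5,257],rot=o,max_speed=60)
print(bot.movel([656,-5.7,257],max_speed=25,threshold=6))
st=bot.get_state();print(st['t'],st['tcp_pos'],st['contact_force'],st['wrist_torque'])
s=imaging.capture("side");t=imaging.capture("top")
crop("side",310,110,130,125,6,"pics/e2.png",s);crop("top",290,110,100,75,8,"pics/e3.png",t)
```

```text
True
11.1583 [649.6523143   -5.5712764  255.04485982] [-0.13599024  0.48956125 -6.39651411] [ 0.00723151 -0.04006751 -0.02196468]
```

View pics/e2.png

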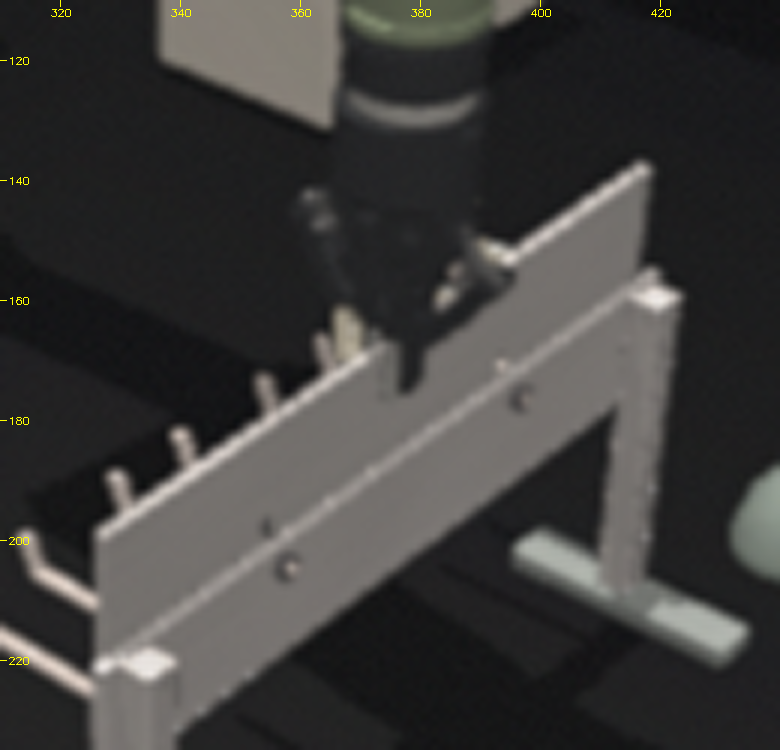

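View pics/e3.png

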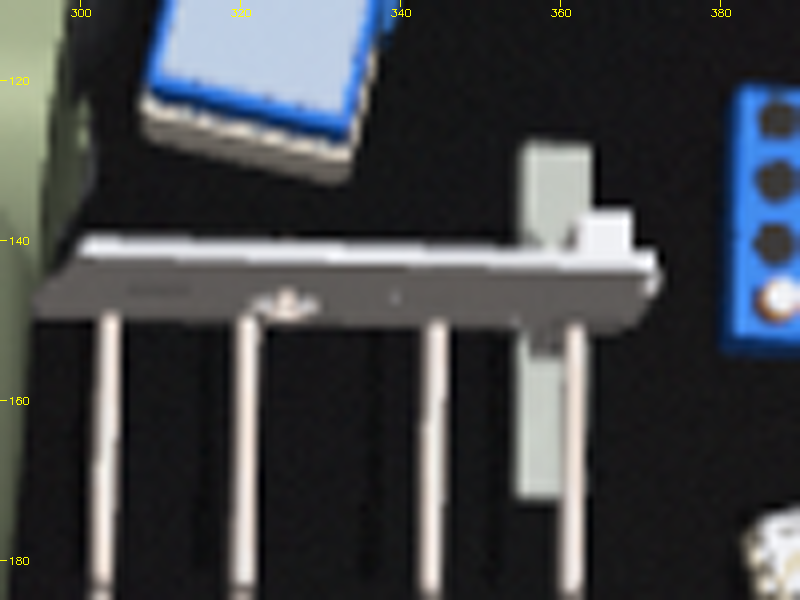

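Run:
```python
from h import *
print(bot.movel([652,-5.7,256],max_speed=15,threshold=10))
st=bot.get_state();print(st['t'],st['tcp_pos'],st['contact_force'],st['wrist_torque'])
bot.dwell(.3)
st=bot.get_state();print(st['t'],st['tcp_pos'],st['contact_force'],st['wrist_torque'])
```

```text
False
11.6417 [650.81424212  -5.6029466  255.0349382 ] [-4.04714743  0.68944394 -9.15608414] [0.00743145 0.89248706 0.02357463]
11.9417 [650.86370649  -5.61602341 255.22814215] [-6.08284464  0.0210561  -9.19252597] [0.02678887 1.24814579 0.00801927]
```

Run:
```python
from h import *
bot.movel([650,-5.7,254],max_speed=20)
st=bot.get_state();print(st['t'],st['tcp_pos'],st['contact_force'],st['wrist_torque'])
for z in (246,240,236,233,231,229):
    r=bot.movel([649.7,-5.7,z],max_speed=20,threshold=10)
    st=bot.get_state();print(r,st['t'],st['tcp_pos'].round(2),st['contact_force'].round(1),st['wrist_torque'].round(2))
    if r: break
s=imaging.capture("side");t=imaging.capture("top")
crop("side",310,110,130,125,6,"pics/f2.png",s);crop("top",290,110,100,75,8,"pics/f3.png",t)
```

```text
12.2333 [650.4644983   -5.72349499 254.32682779] [-1.22602307 -0.32031709 -6.66186419] [0.02896265 0.37840215 0.05018987]
False 12.7833 [650.1   -5.74 245.97] [-0.   0.  -5.5] [-0.01 -0.13  0.  ]
False 13.2333 [649.6   -5.68 239.76] [-0.3 -1.  -7. ] [ 0.06 -0.09  0.04]
False 13.5833 [649.54  -5.65 235.77] [ 0.  -0.3 -5.8] [-0.   -0.05  0.03]
False 13.8833 [649.9   -5.73 233.16] [ 0.7  0.4 -4.7] [-0.04 -0.18 -0.03]
False 14.1333 [650.08  -5.74 232.84] [-3.3 -0.3  5.6] [0.04 0.59 0.01]
False 14.3833 [650.23  -5.75 232.67] [-5.5  0.7 14.6] [0.12 1.36 0.05]
```

View pics/f2.png

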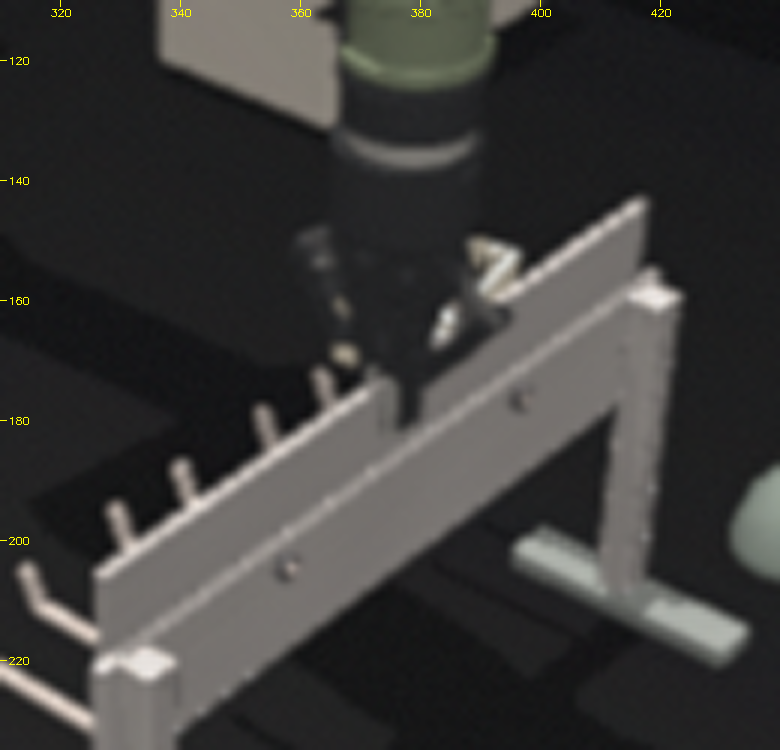

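View pics/f3.png

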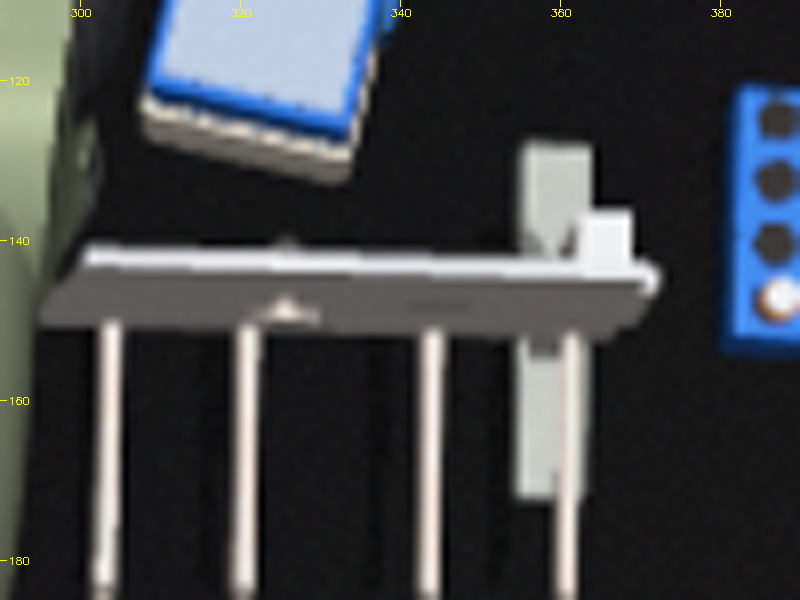

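Run:
```python
from h import *
bot.movel([650,-5.7,232.8],max_speed=20)
bot.grip(0.5)
st=bot.get_state();print(st['t'],st['tcp_pos'].round(2),st['contact_force'].round(1))
bot.movel([650,-5.7,320],max_speed=120)
bot.move_ptp([480,-150,330],[np.pi,0,np.pi/2])
bot.grip(1.0)
s=imaging.capture("side");t=imaging.capture("top");print(bot.get_state()['t'])
cv2.imwrite("pics/g_s.png",s);cv2.imwrite("pics/g_t.png",t)
crop("side",190,120,250,187,3,"pics/g1.png",s);crop("top",140,110,200,150,4,"pics/g2.png",t);crop("top",260,110,200,150,4,"pics/g3.png",t)
```

```text
15.2833 [650.08  -5.73 232.76] [ 0.7 -0.4  0. ]
17.65
```

View pics/g1.png

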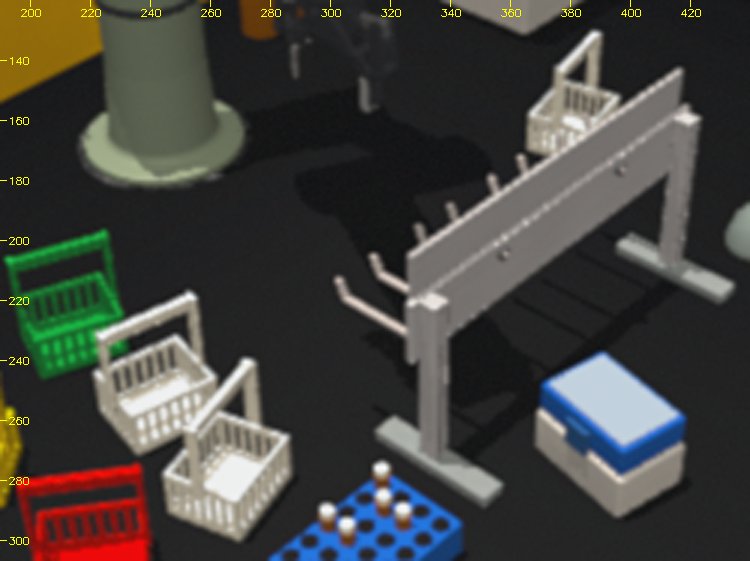

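View pics/g2.png

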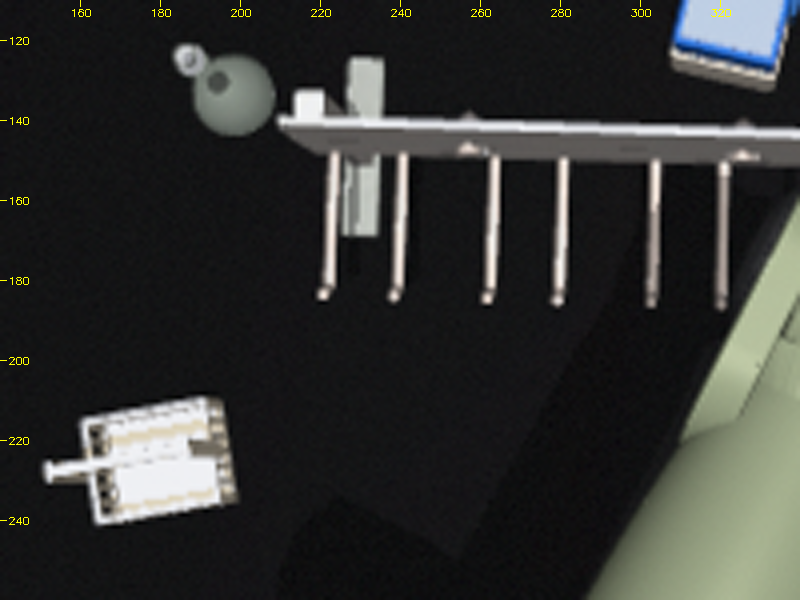

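View pics/g3.png

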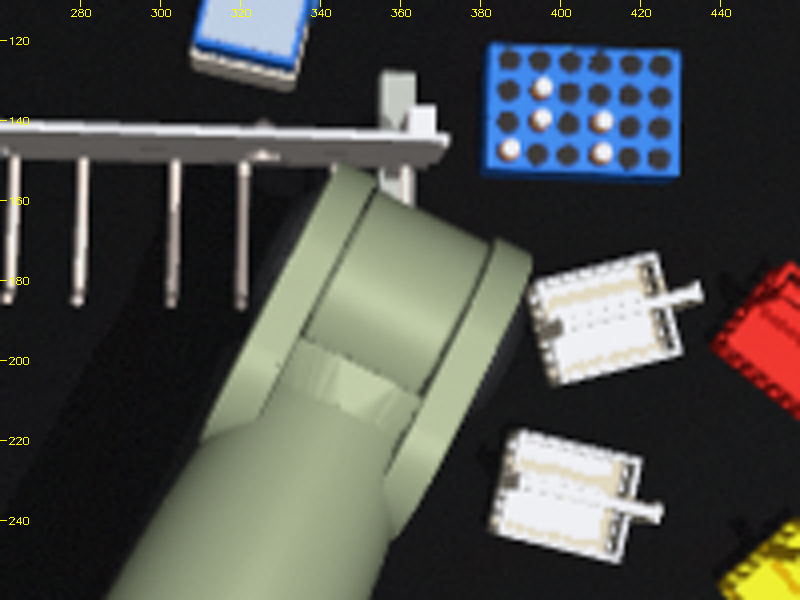

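Run:
```python
from h import *
g=imaging.capture("side");t=imaging.capture("top")
crop("side",210,200,100,75,8,"pics/i1.png",g);crop("side",360,120,60,50,12,"pics/i2.png",g)
cs=np.array([-1.08,-.71]);ct=np.array([-.43,-.33])
for nm,tt,s in[("A",(151.2,228),[(389,130.5),(375.7,143)]),("C",(425.5,238.3),[(254,218),(223.5,231.5)])]:
    a=onz("side",np.array(s[0])+cs,138);b=onz("side",np.array(s[1])+cs,138);d=a-b
    print(nm,a,b,((a+b)/2).round(1),np.linalg.norm(d).round(1),"yaw",np.arctan2(-d[0],d[1]).round(3),onz("top",np.array(tt)+ct,138))
```

```text
A [402.48729126 418.59275916 138.        ] [420.90071926 307.89911619 138.        ] [411.7 363.2 138. ] 112.2 yaw 0.165 [403.9222752  415.56029577 138.        ]
C [ 409.51151349 -304.09173889  138.        ] [ 388.22338828 -409.07639327  138.        ] [ 398.9 -356.6  138. ] 107.1 yaw -0.2 [ 388.88410182 -412.93434446  138.        ]
```

View pics/i1.png

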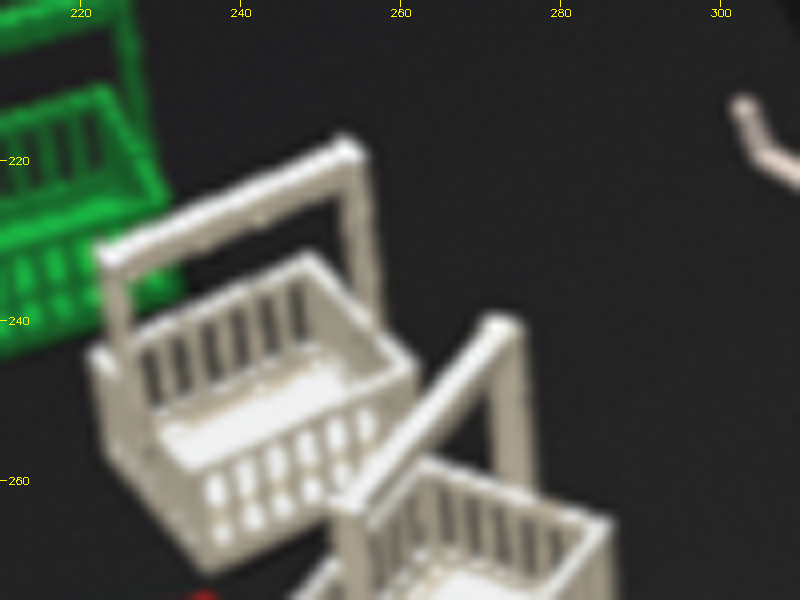

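View pics/i2.png

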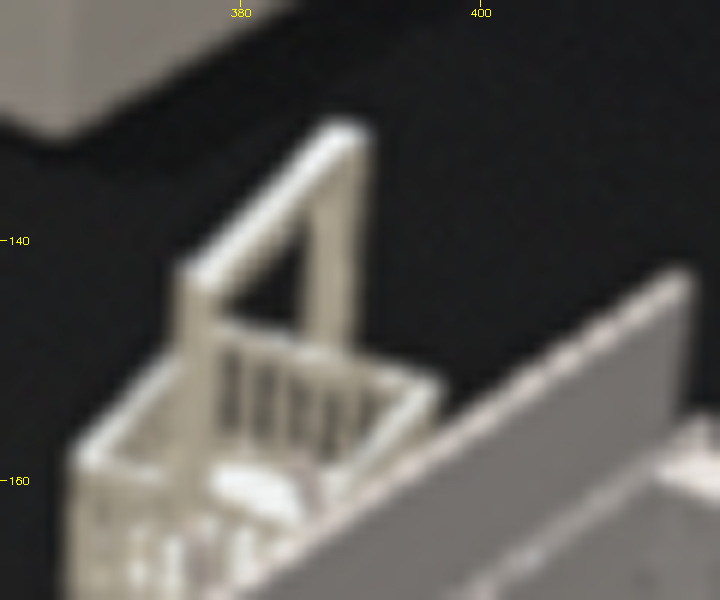

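```bash
cat > pick.py <<'E'
from h import *
def st(tag=""):
    s=bot.get_state();print(tag,round(s['t'],2),s['tcp_pos'].round(1),s['contact_force'].round(1),round(s['opening'],3),flush=True);return s
def pick(x,y,a):
    o=[np.pi,0,np.pi/2+a]
    bot.move_ptp([x,y,210],o); bot.grip(.6)
    hit=bot.movel([x,y,116],max_speed=90,threshold=8); st(f"down {hit}")
    if hit: return False
    bot.grip(0,50); s=st("gripped")
    bot.movel([x,y,181],max_speed=70); bot.dwell(.2); st("lifted"); return True
E
python3 - <<'E'
from pick import *
pick(399.5,-358,-.195)
s=imaging.capture("side");crop("side",200,170,130,110,6,"pics/j1.png",s)
E
```

```text
down False 20.37 [ 399.8 -358.4  116.6] [-0.1 -0.8 -0.3] 0.599
gripped 20.83 [ 399.5 -358.2  116.3] [ 0.  -0.6  2.3] 0.084
lifted 22.11 [ 399.3 -357.7  180.5] [-0.   0.2 -0.6] 0.078
```

View pics/j1.png

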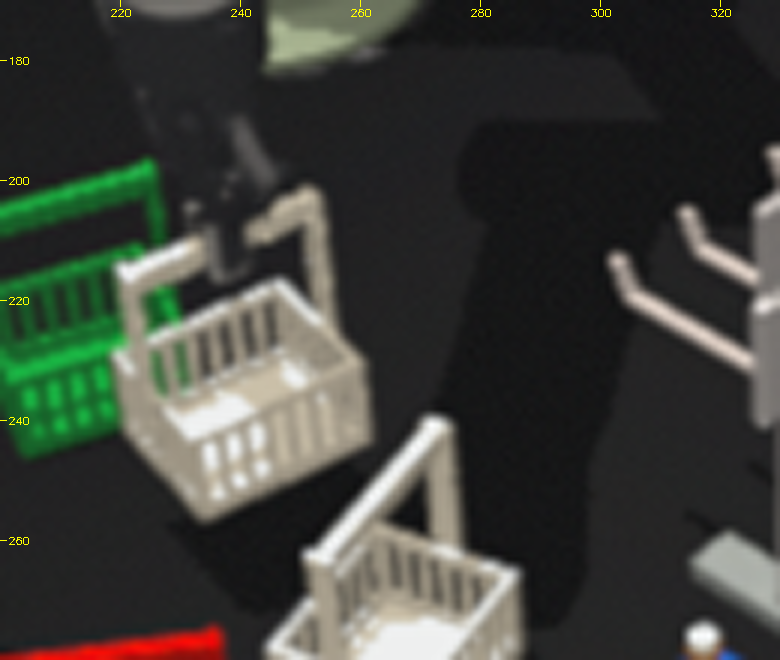

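```bash
cat >> pick.py <<'E'
def approach(y):
    o=[np.pi,0,np.pi/2-.006]
    bot.movel([420,y,181],rot=o,max_speed=150)
    hit=bot.movel([574,y,181],max_speed=70,threshold=5); bot.dwell(.2); st(f"at hook {hit}"); return hit
def lower(y):
    hit=bot.movel([574,y,140],max_speed=25,threshold=4); bot.dwell(.2); st(f"lowered {hit}")
E
python3 - <<'E'
from pick import *
approach(-64)
s=imaging.capture("side");t=imaging.capture("top");crop("side",250,110,170,130,4,"pics/k1.png",s);crop("top",210,120,170,130,4,"pics/k2.png",t)
E
```

```text
at hook False 26.82 [573.9 -64.  181.1] [ 0.3 -0.7 -1.7] 0.08
```

View pics/k1.png

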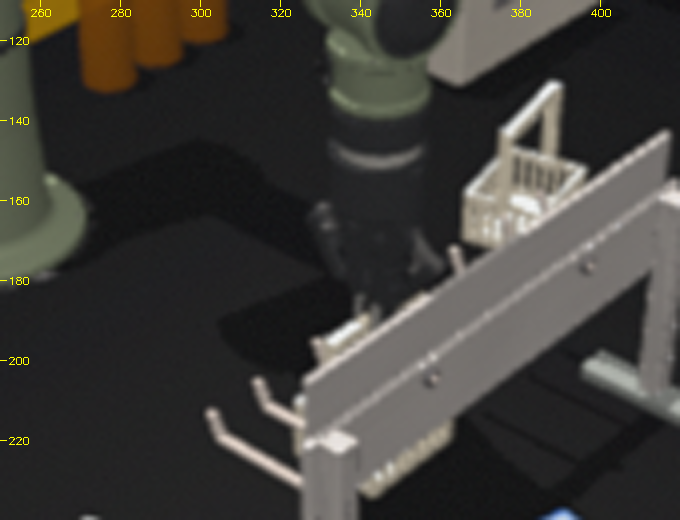

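View pics/k2.png

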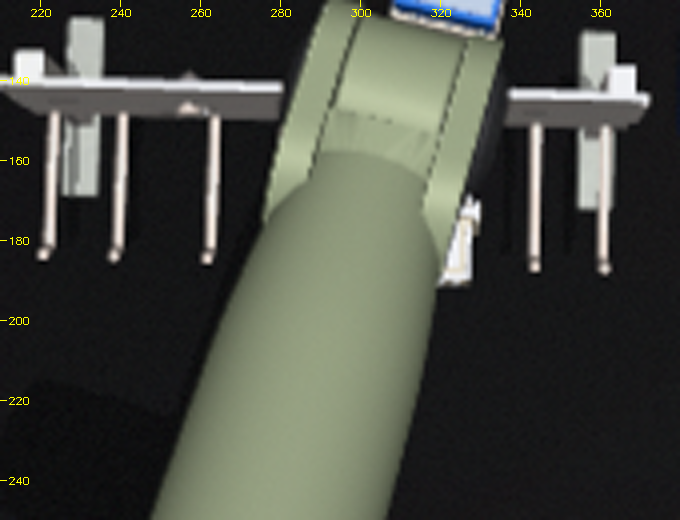

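```bash
cat >> pick.py <<'E'
def release(y):
    bot.grip(.35); st("open")
    hit=bot.movel([574,y,230],max_speed=80,threshold=6)
    if hit: st("HIT on lift")
E
python3 - <<'E'
from pick import *
lower(-64)
st()
bot.grip(.35);st("open")
print(bot.movel([574,-64,200],max_speed=40,threshold=5)); st()
bot.movel([574,-64,270]); bot.move_ptp([430,-250,300],[np.pi,0,np.pi/2])
s=imaging.capture("side");t=imaging.capture("top");crop("side",240,130,170,150,4,"pics/l1.png",s);crop("top",280,120,170,130,4,"pics/l2.png",t);st()
E
```

```text
lowered True 28.44 [573.5 -63.9 143.8] [ 1.9 -0.   1.6] 0.082
 28.44 [573.5 -63.9 143.8] [ 1.9 -0.   1.6] 0.082
open 28.79 [572.5 -63.6 143.2] [-0.5 -0.9 -0.1] 0.346
False
 30.36 [573.8 -63.9 199.7] [ 0.2  0.5 -0. ] 0.355
 32.02 [ 430.7 -249.   299.5] [1.  0.1 0.1] 0.348
```

View pics/l1.png

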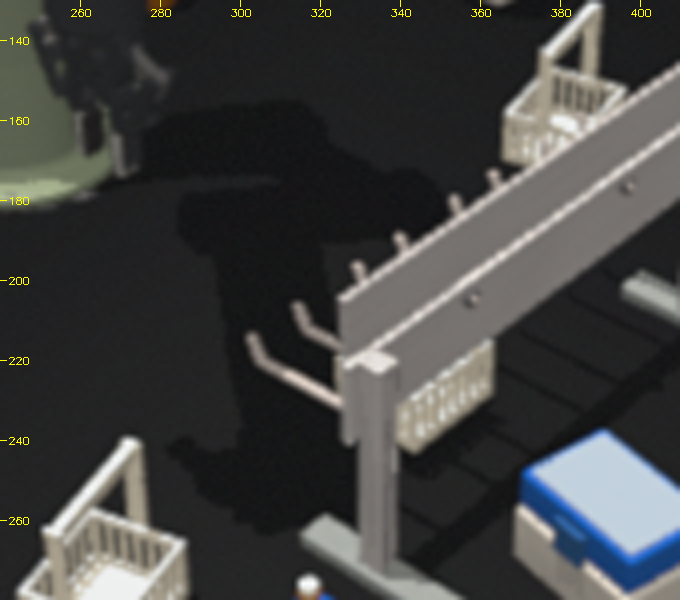

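View pics/l2.png

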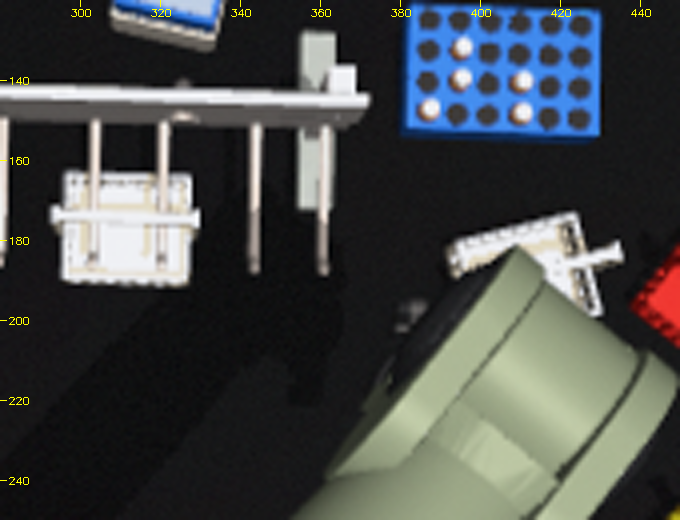

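Run:
```python
from pick import *
cs=np.array([-1.08,-.71]);ct=np.array([-.43,-.33])
a=onz("side",np.array((272.9,240.3))+cs,138);b=onz("side",np.array((253.1,262.5))+cs,138);d=a-b
print(a,b,(a+b)/2,np.linalg.norm(d),"yaw",np.arctan2(-d[0],d[1]),onz("top",np.array((435.3,183))+ct,138))
t=imaging.capture("top");
```

```text
[ 530.1458351  -337.63704659  138.        ] [ 556.40937113 -440.04819332  138.        ] [ 543.27760311 -388.84261995  138.        ] 105.72519236056866 yaw 0.2510417871840985 [ 557.47302204 -442.97252321  138.        ]
```

Run:
```python
from pick import *
if pick(543.7,-390,.25):
    bot.movel([430,-320,181],max_speed=120)
    approach(-192.5)
s=imaging.capture("side");t=imaging.capture("top");crop("side",250,130,170,130,4,"pics/n1.png",s);crop("top",260,120,170,130,4,"pics/n2.png",t)
```

```text
down False 34.42 [ 544.2 -390.4  116.8] [ 1.  -0.  -0.1] 0.599
gripped 34.89 [ 544.1 -390.2  116.5] [ 0.4 -0.3  2.4] 0.079
lifted 36.17 [ 543.5 -389.8  180.4] [-0.1 -0.4 -1.2] 0.083
at hook False 40.98 [ 573.9 -192.5  181.1] [-0.   0.1 -1.1] 0.077
```

View pics/n1.png

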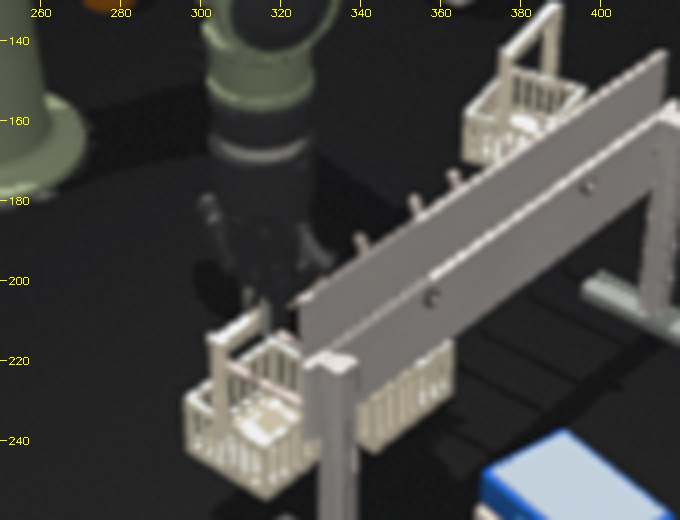

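View pics/n2.png

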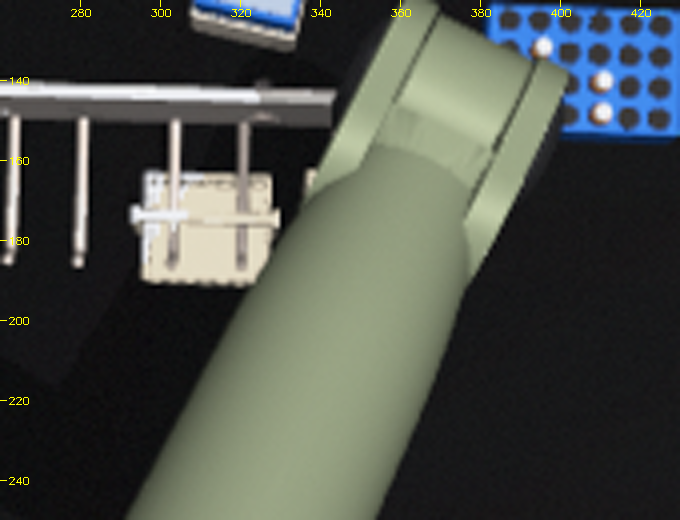

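Basket B is in front of hook 4: the prong goes through its window and there is a gap to the basket on hook 3 (edges at columns ~327 and ~336). I'll lower it, release, and measure basket A again.

Run:
```python
from pick import *
lower(-192.5); release(-192.5)
bot.movel([574,-192.5,275]); bot.move_ptp([430,-60,300],[np.pi,0,np.pi/2])
s=imaging.capture("side");t=imaging.capture("top");crop("side",240,120,180,150,4,"pics/o1.png",s);crop("top",280,120,120,100,6,"pics/o2.png",t);crop("top",140,190,80,60,8,"pics/o3.png",t);st()
```

```text
lowered True 42.64 [ 573.9 -192.5  143.3] [-0.3  1.   5.9] 0.079
open 42.99 [ 572.7 -191.9  141.7] [1.1 0.7 0.8] 0.352
 45.6 [431.2 -60.9 299.6] [-0.2  0.7  0. ] 0.349
```

View pics/o1.png

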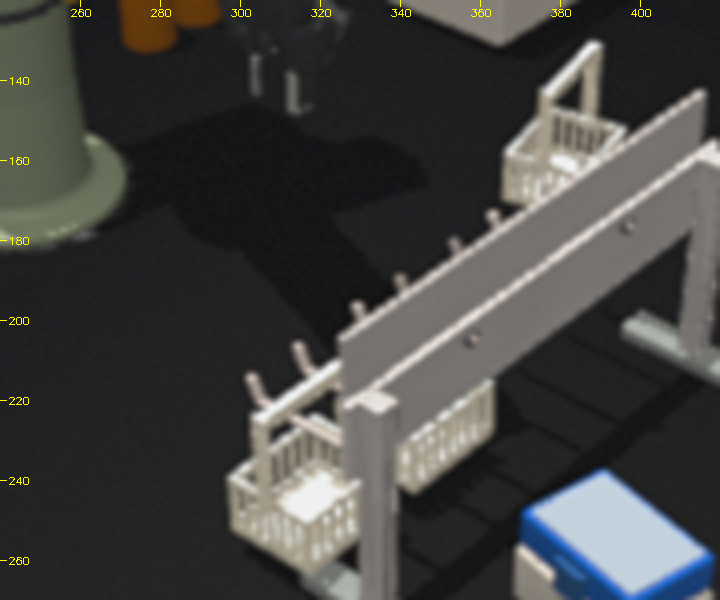

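View pics/o2.png

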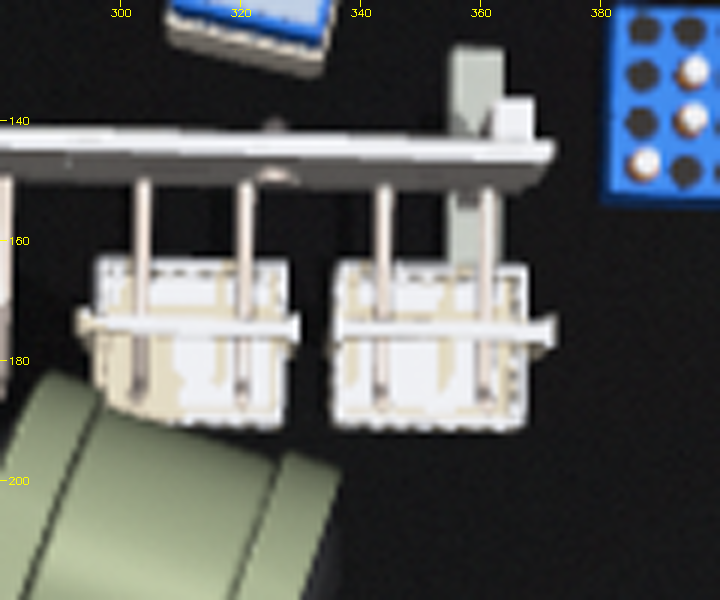

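View pics/o3.png

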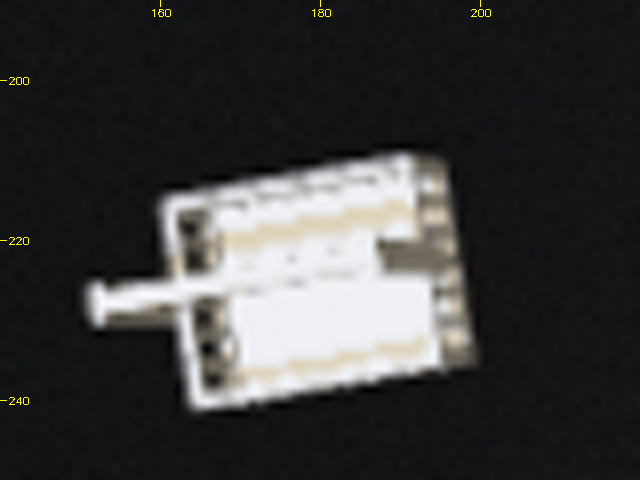

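Run:
```python
from pick import *
if pick(412.7,361.5,.168):
    approach(178)
s=imaging.capture("side");t=imaging.capture("top");crop("side",330,100,110,100,6,"pics/p1.png",s);crop("top",180,120,120,100,6,"pics/p2.png",t)
```

```text
down False 48.73 [413.1 361.8 116.6] [ 0.2  0.6 -0.1] 0.597
gripped 49.19 [413.  361.6 116.2] [-0.2  0.1  1.3] 0.084
lifted 50.47 [412.5 361.3 180.5] [-0.5 -0.4 -2.3] 0.076
at hook False 54.39 [573.9 178.  181.1] [-0.1  0.8 -0.9] 0.079
```

View pics/p1.png

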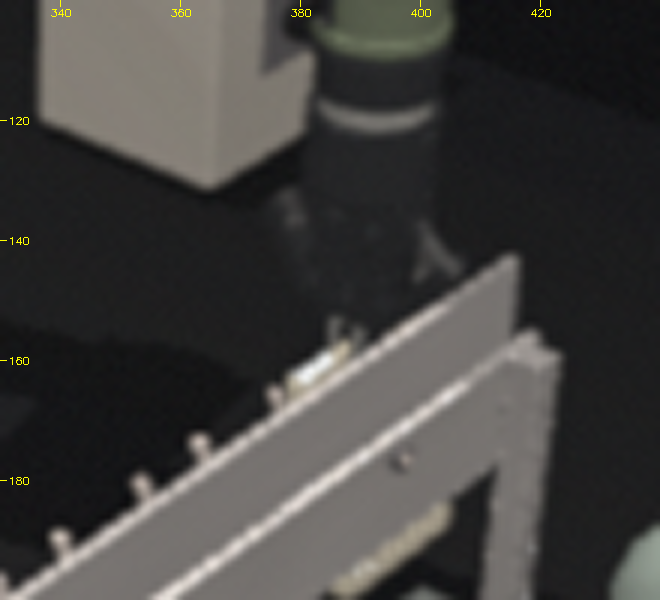

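View pics/p2.png

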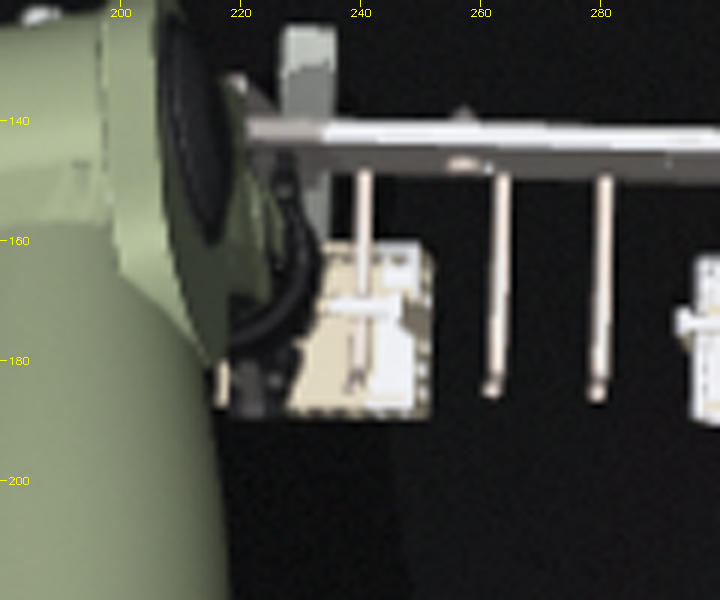

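Run:
```python
from pick import *
lower(178); release(178)
bot.movel([574,178,275]); bot.move_ptp([330,-120,330],[np.pi,0,np.pi/2]); bot.dwell(1)
s=imaging.capture("side");t=imaging.capture("top");cv2.imwrite("pics/q0.png",s);crop("side",240,120,200,150,4,"pics/q1.png",s);crop("top",190,110,200,130,4,"pics/q2.png",t);st()
```

```text
lowered True 56.06 [574.  178.  143.1] [-0.1  0.3  6.1] 0.081
open 56.41 [572.6 177.7 141.4] [ 1.  -0.4 -1.2] 0.351
 60.66 [ 330. -120.  330.] [ 0.4  0.1 -0.6] 0.347
```

View pics/q0.png

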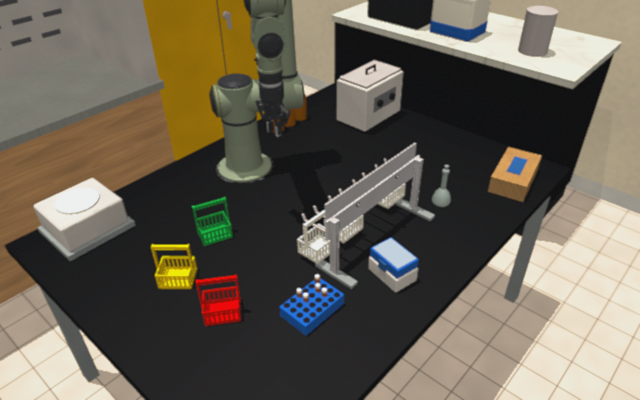

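View pics/q1.png

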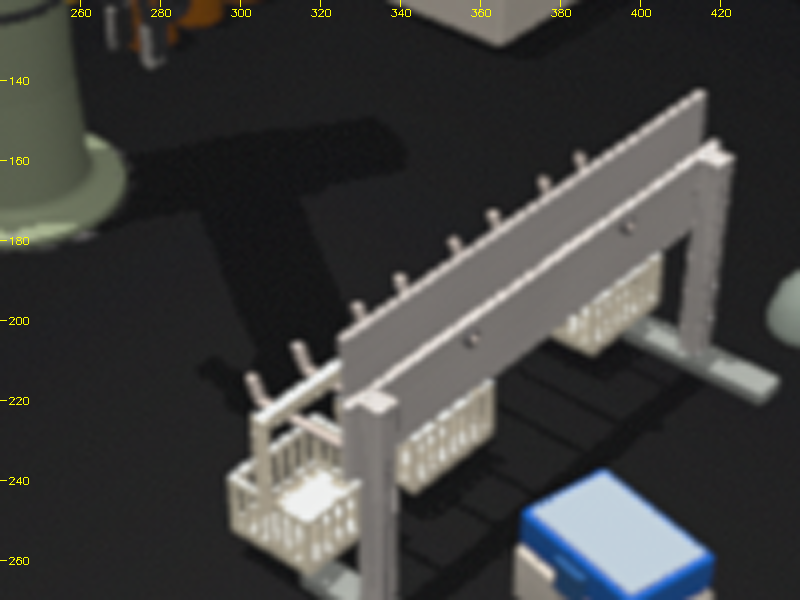

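View pics/q2.png

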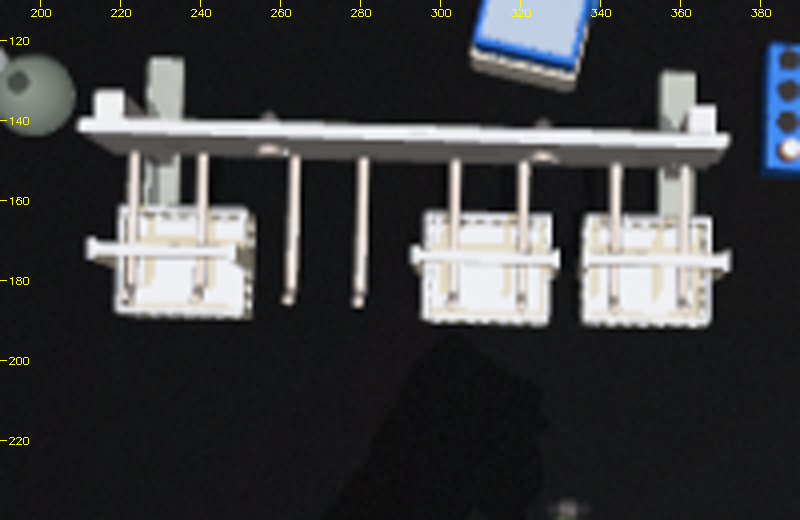

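Run:
```python
from pick import *
t=imaging.capture("top");cv2.imwrite("pics/r0.png",t)
```

```text
(no output)
```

View pics/r0.png

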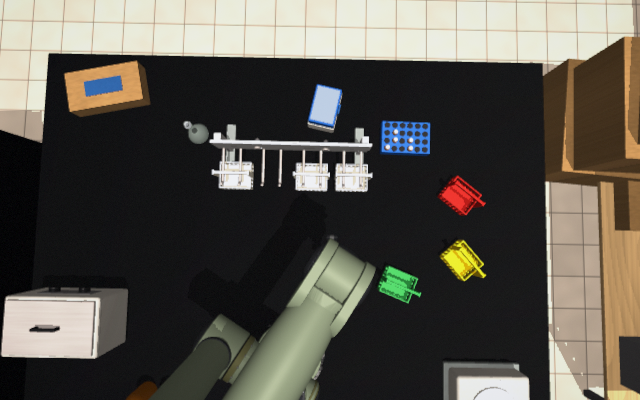

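The top view shows no white basket left on the bench. Three hang on the rail at columns 236, 311 and 352, and the bystanders and decoys are where they were. I'll hand the job in.

```bash
python3 -c "
from bench import bot
bot.sign_off(); print(bot.get_state()['t'])"
```

```text
the job is handed in; nothing more can be done
the job is handed in; nothing more can be done
```

The rail is hung and all three white baskets on the bench are hanging from it. I handed the job in at about 61 s of the 210 s allowed.

- **Rail:** I passed both screw heads through the openings and slid the rail down about 22 mm. It bottomed at a tool height of about 233 mm, the height predicted for fully home, and held there when pressed with about 20 N.
- **Baskets:** they hang on hooks 1, 3 and 4, and hook 2 is empty. One basket was knocked aside during the run, so I measured it again before picking it up.
- **Last checks:** both cameras showed each bar across both of its prongs, level and clear of the bench, with a gap between the baskets on hooks 3 and 4. Nothing looked moved among the vial rack, tip box, flask and coloured baskets, and the robot was clear of everything. No check failed.
- **Small disagreements:**
  - The two cameras differed by a few mm; I corrected for this when picking up the baskets.
  - The rail touched the cross-bar about 2 mm nearer the robot than I had measured.
  - The bars met the prongs 3–4 mm lower than calculated.
  - The basket on hook 1 sits a few mm off centre, within the slack between its legs.

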